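Index the seal vise to the block's next side

TASK

One side of the walnut seal block is cut: bring its next side round by turning the vise's table one index hole (a quarter turn) anticlockwise as seen from above. Lift the sprung index pin by its T grip and park it up in its lock-out, swing the table round by its lever, then turn the T grip back so the pin springs fully home in the next hole. Let go of everything and leave the other things on the shelf where they are.

Things in the scene. Friction and masses are not known exactly. Their poses are not given: they have to be found in the camera images.
- stand: Fixed round aluminium base, 160 mm across; origin on the shelf on the table's upright turning axis. At bearing -60 deg (from its +x towards +y) a bracket, 26 mm wide, top 60 mm above the shelf, stands on its rim and reaches in over the table (95 to 53 mm from the axis); it guides the index pin, 65 mm from the axis. Two steel guide cheeks on it, 7 mm apart, rise to 72 mm.
- turntable (a joint): Table angle, rad: 0 at the start, growing anticlockwise from above; next hole at 1.571; range -0.7 to 4.9; friction 0.08 N m, stays where left. Aluminium disc 156 mm across, top 42 mm above the shelf, four 9.5 mm holes 90 deg apart, 65 mm from the axis. It carries a small aluminium vise (jaws up to 72 mm above the shelf) with the walnut block, 30 x 30 mm, top at 92 mm.
- lever_grip (a point): Middle of the turning lever's upright black handle: a round post 16 mm thick, 52 to 88 mm above the shelf, 106 mm from the turning axis; this point is 72 mm above the shelf. It swings with the table: at the stand's bearing 0 at table angle 0, at bearing +90 deg at 1.571. Its x axis points away from the turning axis.
- grip_mid (a point): Centre of the index pin's dark steel T grip: a bar 44 mm long (this point's x axis), 9 mm thick (y), 14 mm high; 97 mm above the shelf with the pin home, rising with the pin. Nothing stands beside the bar; the guide cheeks below it end at 72 mm.
- pin (a joint): Lift of the index pin, m: 0 fully home (9 mm deep in the hole), at most 0.015. Spring: 5 N at home, 8 N at 0.011. A tongue on the stem sits between the cheeks and stops the T turning until lifted 11 mm; lifted 12 mm or more and turned, it rests on the cheeks: parked at 0.011, nose 2 mm clear of the table. Turned back off a hole, the nose rides on the table at 0.009 until a hole comes within 2 mm.
- grip (a joint): Turn of the T grip, rad, anticlockwise from above: 0 with the tongue in line with its slot (the bar then points at the turning axis), stop at 1.15. Parked well at 0.8 to 1.1, held by friction. Turned back to within 0.2 of 0, the tongue falls into the slot and the spring drives the pin down.
- next_hole (a point): Centre of the mouth of the hole the pin must go into next, on the table's top, 42 mm above the shelf; it turns with the table and must come under the pin's axis.
- seal_tall: Bystander: green soapstone seal, 25 x 25 x 62 mm, standing near the stand; origin under its centre.
- seal_broad: Bystander: grey soapstone seal, 34 x 34 mm, 53 mm high with a round knob; origin under its centre.
- seal_flat: Bystander: grey-green soapstone seal, 18 x 36 x 48 mm; origin under its centre.
- jar: Bystander: white ceramic seal jar with a hinged lid, 92 mm across, 100 mm high; origin under its centre.
- tray: Bystander: stainless steel tray, 210 x 140 x 16 mm; origin under its centre.
- knife: Bystander: seal-carving knife, 150 mm long, lying in the tray; origin below its middle.
- brush_rest: Bystander: bamboo brush rest, 30 x 130 mm, 22 mm high; origin under its centre.
- paste_box: Bystander: round white ceramic paste box, 72 mm across, 37 mm high; origin under its centre.
Mind the look-alikes: they are no part of the job. There is more than one size of the stand; the one meant has the size given above.

How it is judged (in metres and radians):
On the way, in this order (a step that is already met when the one before it is completed fails the run):
1. the pin is parked: it stays lifted clear of the table in its lock-out, the hand off the T grip, the table not yet turned (value of joint pin above 0.0095 m and value of joint grip above 0.4 rad and contact force between the fingers and grip below 0.2 N and value of joint turntable below 0.2 rad), for 0.2 s.
2. the table is swung most of the way to the next hole (value of joint turntable above 1.2 rad).
At the end, for the whole second after the job is handed in: the table stands at the next hole (1.571 rad within 0.036) and is still, the pin is fully home in it (lifted less than 1.5 mm) with its T grip turned back (under 0.25 rad), and the bystanders are where they were (none ever moved more than 15 mm) (value of joint turntable between 1.535 and 1.607 rad and value of joint pin below 0.0015 m and value of joint grip below 0.25 rad and velocity of joint turntable between -0.05 and 0.05 rad/s); the robot touches nothing.
It fails at once if a bystander is pushed more than 15 mm from its place (distance of any of seal_tall, seal_broad, seal_flat, jar, tray, knife, brush_rest, paste_box from where it was at the start of the episode above 0.015 m).
It also fails if it takes over 61 s, if anything falls off the work surface, if the arm or the gripper's body presses on something with over 40 N, if the wrist force passes 120 N, or if a joint passes its speed limit or range.

ROBOT

A 6-joint arm with a two-finger parallel gripper is mounted at the origin on the work surface. World frame = base frame: x ahead of the robot, y to its left, z up, the work surface at z = 0. Lengths are in m, angles in degrees, forces in N, time in s.
With the tool pointing down it reaches from about 0.4 to 0.825 m from the base axis. Payload 7 kg.
Tool frame: the origin (TCP) lies at the very end of the fingers, on their centre line; the grasp point (between the pads) lies arm.hold_point_z behind it (arm.hold_point_z is the distance from the TCP to the grasp point, in m); z points along the fingers, y is the line along which they close (so a half turn about z gives the same grasp; the last joint's range is limited). The gripper opens to 85 mm and grips with 20 to 120 N. Pads are 22 mm wide; open, the fingers measure 114 mm over their backs; the gripper's body (76 mm by 85 mm) begins 54 mm behind the grasp point. The pads swing forward as they close: fully open they stand 13 mm farther back than shut.
Start: joints at [-51.904, 20.546, 0.682, 0, -70.136, -16.507], TCP at [0.248, -0.628, 0.207] pointing down, gripper open.
Joint ranges: [-176.03, 176.03], [-82.01, 121.73], [-58.28, 71.71], [-173.87, 95.51], [-174.79, -0.11], [-173.66, 173.66]. Speed limits (degrees/s): [136.94, 136.94, 172.46, 180, 180, 180].

INTERFACE

Orientations are given as a 3x3 rotation matrix whose columns are the frame's x, y, z axes.
In Python, from station import arm, vision, finish_job gives the robot as it stands.
- The arm moves only by the tool move_arm, never from a script. Its argument "plan" is one flat list of numbers, 4 for each row, row after row: the shift along the tool's x, y, z in cm, then the turn about the tool's z in rad. A call has 1 to 20 rows; each row is the pose to reach, as a shift and turn from the pose commanded when the call began, along the tool's axes at that moment; what a row does not reach only later rows make up. A row lasts 1/12 s, in which the tool goes at most 41.7 mm and 7.16 degrees, less where a joint would pass 70% of its speed; a pose out of reach is approached as far as the arm can. A call with a gripper value outside its range is refused whole. "claw" is the closure in counts, from 0 (fully open) to 255 (shut), set as the call begins (left out, the last holds). The fingers move at their own pace and stop on an object; the grip force is fixed at half the most. Time passes only in rows, so rows that repeat a pose let the fingers close. It gives the time, the measured TCP pose, the force, the opening and the grip force at its end, in the units of the state.
- arm.observe(): the state, without advancing time (a new reading comes with each control period).
- vision.camera(name): name is "scene" or "top" or "wrist"; returns a dict with "image" (400x640x3 uint8, blue, green, red), "range_z" (400x640 float32, m along the optical axis (not along the pixel's ray), 0 where there is no reading), "fx", "fy", "cx", "cy" (pixels), "extrinsics" (4x4, takes a point from camera to world coordinates). Camera axes: x right, y down, z forward; pixel columns grow to the right and rows downward; lengths in m; the calibration is good to about 2 mm. A picture is of the moment at which its call begins.
- finish_job(): hands the job in; it is judged then, once.
The state is a dict: "t": time; "joints": joint angles; "joint_velocities": joint speeds; "effort": joint torques, N m; "tcp_pos": TCP position; "ee_rot": TCP orientation; "force": force on the tool from outside, world axes, zero at the start; "torque": the same for the moment, N m; "width": finger opening in m; "finger_force": force on a finger pad.
Only numpy, scipy, OpenCV 4.12 (cv2) and the standard library are available. Lean on these libraries where they do the work, as an engineer would, in place of code of your own. Each camera call takes 0.05 s, during which the arm holds its last target. There are 200 camera calls.

## Working session

There is one attempt and no reset: what is moved stays moved. The work goes in short steps, Python scripts to look and compute and a tool call to move; the robot and the scene stay as the last step left them, time stands still between calls to the robot, and variables do not carry over. Pictures are saved under pics/ and viewed, at most 10 in all, crops included, and the job is handed in when it is done.

Besides the shell and the picture viewer there is one more tool, called after "Request:" as name(argument=value, ...) on one line, values as JSON. move_arm: Moves the arm, as the interface text tells. Its arguments: {"type":"object","properties":{"plan":{"type":"array"},"claw":{"type":"number"}},"required":["plan"]}

```bash
ls; mkdir -p pics; python3 - <<'E'
from station import arm, vision
import cv2, numpy as np, pickle
s=arm.observe(); print(s, arm.hold_point_z)
d={}
for n in("scene","top"):
    c=vision.camera(n); d[n]=c; cv2.imwrite(f"pics/{n}0.png",c["image"]); print(n,c["fx"],c["cx"],c["cy"],c["extrinsics"].round(3).tolist())
pickle.dump(d,open("c0.pkl","wb"))
E
```

```text
pics
{'t': 0.0, 'joints': array([-5.19044172e+01,  2.05914608e+01,  6.32345787e-01, -1.99017558e-02,
       -7.01373308e+01, -1.65054688e+01]), 'joint_velocities': array([ 0.00153159, -0.00376187, -0.11097679,  0.02333249, -0.02539699,
        0.02144707]), 'effort': array([ 6.34676398e-04, -5.83315372e+01,  2.93431592e+01,  6.93680137e+00,
       -5.88744268e-03, -9.84425981e-06]), 'tcp_pos': array([ 0.248124  , -0.62715556,  0.20625329]), 'ee_rot': array([[-9.29883446e-01, -3.67853458e-01, -7.81443203e-04],
       [-3.67854251e-01,  9.29882208e-01,  1.52626771e-03],
       [ 1.65207278e-04,  1.70670828e-03, -9.99998530e-01]]), 'force': array([-0.40104057,  0.088667  , -0.5264439 ]), 'torque': array([-0.00684252,  0.00245223,  0.02819548]), 'finger_force': 0.0, 'width': 0.08568706027933183} 0.0187
scene 402.28374048086687 317.0334539009656 196.30521600924538 [[0.78, 0.48, -0.402, 0.971], [0.626, -0.592, 0.507, -0.651], [0.005, -0.647, -0.762, 1.027], [0.0, 0.0, 0.0, 1.0]]
top 361.191084913309 326.96117767300393 197.65395480860582 [[-0.003, -0.992, 0.129, 0.334], [-1.0, 0.005, 0.015, -0.031], [-0.015, -0.129, -0.991, 1.221], [0.0, 0.0, 0.0, 1.0]]
```

View pics/scene0.png

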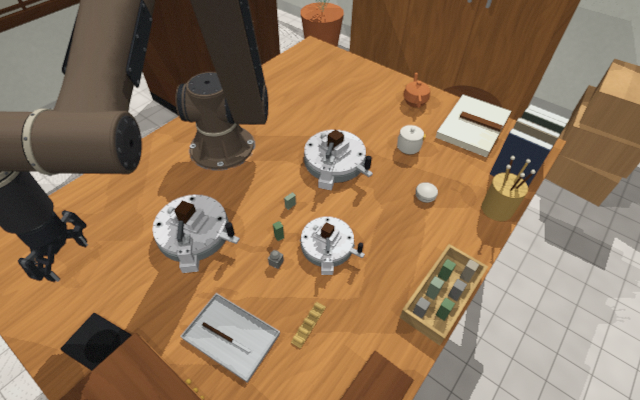

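View pics/top0.png

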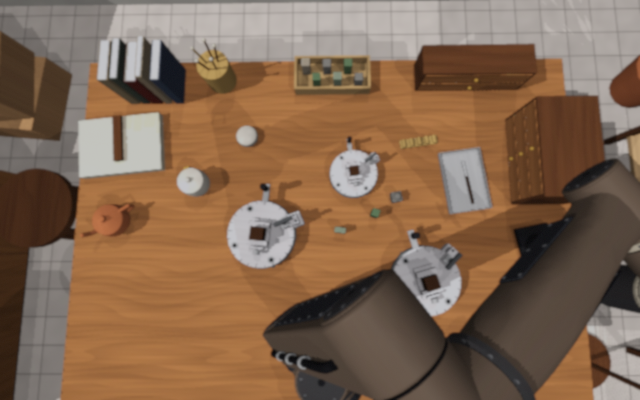

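Three stands: top image (354,173), (261,233) and (428,280), which are scene (327,242), (335,155) and (190,227). The one at top (354,173) is about 50 px across, roughly 0.16 m. The other two are about 68 px, roughly 0.22 m. So the small one fits the 160 mm size, and I'll confirm it with measurements and a crop.

```bash
cat > h.py <<'E'
import numpy as np, cv2
def cloud(c):
    z=c["range_z"].astype(float); v,u=np.mgrid[:400,:640]
    P=np.stack([(u-c["cx"])/c["fx"]*z,(v-c["cy"])/c["fy"]*z,z],-1)
    E=c["extrinsics"]; P=P@E[:3,:3].T+E[:3,3]; P[z==0]=np.nan
    return P
def ray(c,u,v,h):
    E=c["extrinsics"]; d=E[:3,:3]@np.array([(u-c["cx"])/c["fx"],(v-c["cy"])/c["fy"],1]); o=E[:3,3]
    return o+d*(h-o[2])/d[2]
def proj(c,p):
    E=c["extrinsics"]; q=E[:3,:3].T@(np.asarray(p)-E[:3,3]); return c["fx"]*q[0]/q[2]+c["cx"],c["fy"]*q[1]/q[2]+c["cy"]
E
python3 - <<'E'
import pickle; from h import *
d=pickle.load(open("c0.pkl","rb"))
for n,(u,v) in (("top",(354,173)),("scene",(327,242))):
    c=d[n]; P=cloud(c); c0=ray(c,u,v,.042)
    r=np.hypot(*(P[...,:2]-c0[:2]).transpose(2,0,1))
    m=(r<.13)&(abs(P[...,2]-.042)<.006)
    q=P[m][:,:2].astype(np.float32); (x,y),R=cv2.minEnclosingCircle(q); print(n,"disc",c0,x,y,R,m.sum())
    g=c["image"].max(-1)
    for lo,hi in ((.05,.075),(.075,.09),(.09,.11)):
        k=(r<.14)&(P[...,2]>lo)&(P[...,2]<hi)&(g<60)
        _,lab,st,ce=cv2.connectedComponentsWithStats(k.astype(np.uint8))
        for i in range(1,len(st)):
            if st[i,4]>4: print(lo,hi,ce[i].round(1),st[i,4],P[lab==i].mean(0).round(4))
a=d["top"]["image"][130:220,300:410]; b=d["scene"]["image"][200:290,275:385]
cv2.imwrite("pics/crop0.png",cv2.resize(np.vstack([a,b])if 0 else np.hstack([a,b]),None,fx=3.6,fy=3.6,interpolation=cv2.INTER_CUBIC))
E
```

```text
top disc [ 0.56948023 -0.10310059  0.042     ] 0.5908339619636536 -0.09662768989801407 0.09657222032546997 1350
0.075 0.09 [349.  139.6] 5 [ 0.6711 -0.0858  0.0845]
scene disc [ 0.58450432 -0.11402436  0.042     ] 0.5961328744888306 -0.09930139034986496 0.09930695593357086 1325
0.05 0.075 [324.2 234.9] 29 [ 0.5732 -0.1138  0.0677]
0.05 0.075 [359.3 249.9] 16 [ 0.6811 -0.0909  0.0659]
0.075 0.09 [327.3 232.5] 27 [ 0.5817 -0.1109  0.0841]
0.075 0.09 [360.1 245.7] 22 [ 0.6802 -0.0883  0.0836]
```

View pics/crop0.png

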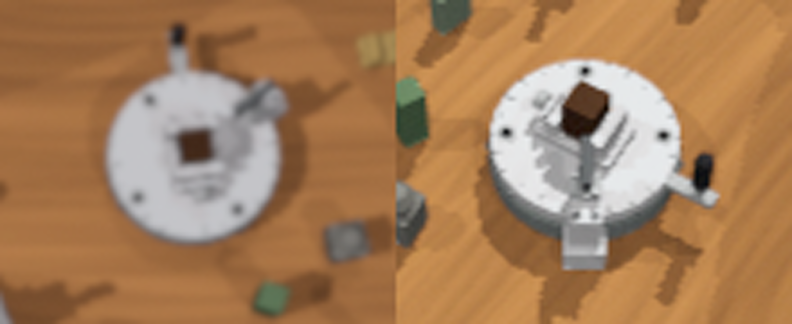

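The crop confirms it: a single small stand with its lever handle at top px (349,140) and bracket with T grip at about (370,158). The three open holes are at top px (341,157), (338,185) and (366,188). Next I refine the axis from the holes.

```bash
python3 - <<'E'
import pickle; from h import *
d=pickle.load(open("c0.pkl","rb"))
H={"top":[(341.4,157.5),(338.3,184.7),(365.8,188.1)],"scene":[(349.2,237.5),(327.5,219.7),(305.8,236.7)]}
for n in H:
    c=d[n]; g=c["image"].mean(-1); pts=[]
    for u,v in H[n]:
        u0,v0=int(round(u)),int(round(v)); w=g[v0-3:v0+4,u0-3:u0+4]; W=np.clip(np.percentile(w,70)-w-10,0,None)
        yy,xx=np.mgrid[v0-3:v0+4,u0-3:u0+4]; uu,vv=(xx*W).sum()/W.sum(),(yy*W).sum()/W.sum()
        pts.append(ray(c,uu,vv,.042)[:2])
    pts=np.array(pts); a=np.deg2rad([30,120,210]); L=np.c_[np.cos(a),np.sin(a)]
    m=pts.mean(0); A=pts-m; B=L-L.mean(0)
    th=np.arctan2((B[:,0]*A[:,1]-B[:,1]*A[:,0]).sum(),(A*B).sum()); R=np.array([[np.cos(th),-np.sin(th)],[np.sin(th),np.cos(th)]])
    s=.065; ctr=m-s*R@L.mean(0)
    print(n,pts.round(4).tolist(),"ctr",ctr.round(4),"mid",((pts[0]+pts[2])/2).round(4),"th",np.degrees(th).round(2),"r",np.linalg.norm(pts-ctr,axis=1).round(4))
    for nm,r,b,z in(("lever",.106,0,.072),("pin",.065,-60,.104)):
        b=np.radians(b)+th; p=[ctr[0]+r*np.cos(b),ctr[1]+r*np.sin(b),z]; print(nm,np.round(p,4),np.round(proj(c,p),1))
E
```

```text
top [[0.6242, -0.0594], [0.5296, -0.0475], [0.5168, -0.1434]] ctr [ 0.5701 -0.1005] mid [ 0.5705 -0.1014] th 7.8 r [0.0679 0.0668 0.0684]
lever [ 0.6752 -0.0862  0.072 ] [348.9 139.5]
pin [ 0.61   -0.1519  0.104 ] [370.4 156.5]
scene [[0.6244, -0.0602], [0.5364, -0.053], [0.5223, -0.1392]] ctr [ 0.5743 -0.1012] mid [ 0.5733 -0.0997] th 7.89 r [0.0648 0.0614 0.0644]
lever [ 0.6793 -0.0867  0.072 ] [359.8 247.4]
pin [ 0.6142 -0.1525  0.104 ] [327.5 244.2]
```

```bash
cat > mv.py <<'E'
# usage: mv.py x y z ybearing : shift (tool axes, cm) and turn (rad) from present pose
import sys; from station import arm; import numpy as np
s=arm.observe(); R=s["ee_rot"]; x,y,z,b=map(float,sys.argv[1:5])
sh=R.T@(np.array([x,y,z])-s["tcp_pos"])*100
cur=np.degrees(np.arctan2(R[1,1],R[0,1])); t=-np.radians((b-cur+180)%360-180)
print("t",s["t"],"tcp",s["tcp_pos"].round(4),"ybear",cur.round(2),"shift",sh.round(2),"turn",t.round(3),"j",s["joints"].round(1))
E
python3 mv.py 0.612 -0.152 0.2 37.8
```

```text
t 0.1 tcp [ 0.2482 -0.6272  0.2064] ybear 111.58 shift [-51.31  30.8    0.67] turn 1.288 j [-51.9  20.6   0.6  -0.  -70.1 -16.5]
```

Request:
move_arm(plan=[-51.3,30.8,0.7,1.288,-51.3,30.8,0.7,1.288,-51.3,30.8,0.7,1.288,-51.3,30.8,0.7,1.288,-51.3,30.8,0.7,1.288,-51.3,30.8,0.7,1.288,-51.3,30.8,0.7,1.288,-51.3,30.8,0.7,1.288,-51.3,30.8,0.7,1.288,-51.3,30.8,0.7,1.288,-51.3,30.8,0.7,1.288,-51.3,30.8,0.7,1.288,-51.3,30.8,0.7,1.288,-51.3,30.8,0.7,1.288,-51.3,30.8,0.7,1.288,-51.3,30.8,0.7,1.288,-51.3,30.8,0.7,1.288,-51.3,30.8,0.7,1.288,-51.3,30.8,0.7,1.288,-51.3,30.8,0.7,1.288], claw=0)

```text
t: 1.77
tcp_pos: [0.6113, -0.1535, 0.2003]
ee_rot: [[-0.612, 0.791, -0.0], [0.791, 0.612, -0.0], [0.0, -0.0, -1.0]]
force: [0.3, -0.6, -0.4]
width: 0.0851
finger_force: 0.0
```

```bash
python3 mv.py 0.612 -0.152 0.08 37.8; python3 - <<'E'
from station import vision
import cv2,pickle; from h import *
c=vision.camera("wrist"); pickle.dump(c,open("w1.pkl","wb")); im=c["image"].copy()
print(c["fx"],c["extrinsics"].round(3).tolist(),proj(c,[.612,-.152,.104]),proj(c,[.572,-.101,.042]))
cv2.imwrite("pics/w1.png",im)
E
```

```text
t 1.7667 tcp [ 0.6113 -0.1535  0.2003] ybear 37.71 shift [ 0.08  0.14 12.03] turn -0.002 j [   3.6   16.6   -5.9   -0.   -67.5 -145.9]
294.8380758382509 [[0.791, 0.591, 0.161, 0.571], [0.612, -0.764, -0.206, -0.101], [0.001, 0.261, -0.965, 0.367], [0.0, 0.0, 0.0, 1.0]] (np.float64(325.3628201005575), np.float64(191.15120015717915)) (np.float64(324.7375249009996), np.float64(118.13717077275125))
```

View pics/w1.png

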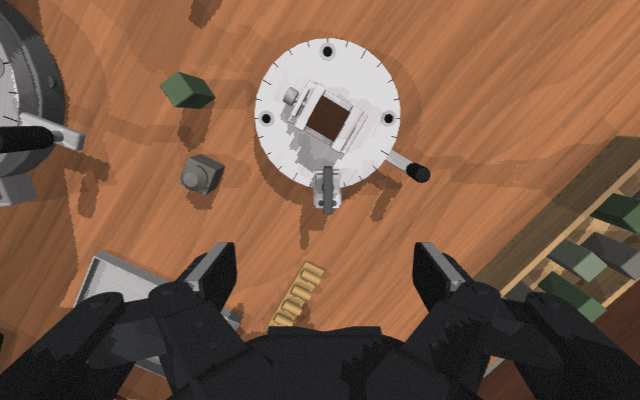

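The wrist view shows the disc centred near (327,118), its holes at (327,51), (266,118) and (388,118), the T bar upright at about (327,190), and the lever at (418,173).

```bash
python3 - <<'E'
import pickle; from h import *
c=pickle.load(open("w1.pkl","rb")); g=c["image"].mean(-1); P=cloud(c)
pts=[]
for u0,v0 in((388,118),(327,51),(266,118)):
    w=g[v0-9:v0+10,u0-9:u0+10]; m=w<70; yy,xx=np.nonzero(m); print(u0-9+xx.mean(),v0-9+yy.mean(),m.sum()); pts.append(ray(c,u0-9+xx.mean(),v0-9+yy.mean(),.042)[:2])
pts=np.array(pts); a=np.deg2rad([30,120,210]); L=np.c_[np.cos(a),np.sin(a)]
m=pts.mean(0);A=pts-m;B=L-L.mean(0); th=np.arctan2((B[:,0]*A[:,1]-B[:,1]*A[:,0]).sum(),(A*B).sum())
R=np.array([[np.cos(th),-np.sin(th)],[np.sin(th),np.cos(th)]]); ctr=m-.065*R@L.mean(0)
print("ctr",ctr,"th",np.degrees(th),np.linalg.norm(pts-ctr,axis=1))
b=th-np.pi/3; print("pin",ctr+.065*np.array([np.cos(b),np.sin(b)]))
k=(P[...,2]>.085)&(P[...,2]<.115)&(np.hypot(P[...,0]-.612,P[...,1]+.152)<.035)
q=P[k]; print("bar",k.sum(),q.mean(0),q[:,2].max(), np.argwhere(k).min(0),np.argwhere(k).max(0))
r=cv2.minAreaRect((q[:,:2]*1000).astype(np.float32)); print(r)
E
```

```text
388.25925925925924 118.18518518518519 54
326.9384615384615 51.09230769230769 65
265.80357142857144 118.14285714285714 56
ctr [ 0.57384572 -0.09948613] th 7.7838337459398375 [0.06533431 0.06519066 0.06518484]
pin [ 0.61367018 -0.15085745]
bar 466 [ 0.61268639 -0.14928752  0.10333751] 0.10612864267978417 [166 322] [213 333]
((613.5604858398438, -150.5014190673828), (10.689760208129883, 43.4845085144043), 37.51380157470703)
```

```bash
python3 mv.py 0.6133 -0.151 0.079 37.8
```

```text
t 1.8167 tcp [ 0.6114 -0.1535  0.2004] ybear 37.71 shift [ 0.08  0.3  12.14] turn -0.002 j [   3.6   16.6   -5.9    0.   -67.5 -145.9]
```

Request:
move_arm(plan=[0.1,0.3,2,0,0.1,0.3,4,0,0.1,0.3,6,0,0.1,0.3,8,0,0.1,0.3,10,0,0.1,0.3,11,0,0.1,0.3,11.8,0,0.1,0.3,12.1,0,0.1,0.3,12.1,0,0.1,0.3,12.1,0])

```text
t: 2.65
tcp_pos: [0.6143, -0.1501, 0.0801]
ee_rot: [[-0.613, 0.79, 0.001], [0.79, 0.613, -0.0], [-0.001, 0.001, -1.0]]
force: [0.7, 0.4, 0.3]
width: 0.0853
finger_force: 0.0
```

```bash
python3 mv.py 0.6133 -0.151 0.079 37.8
```

```text
t 2.65 tcp [ 0.6143 -0.1501  0.0801] ybear 37.79 shift [-0.01 -0.14  0.11] turn -0.0 j [   3.9   22.5  -14.2    0.   -53.2 -146.2]
```

Request:
move_arm(plan=[0,0,0,0,0,0,0,0,0,0,0,0,0,0,0,0,0,0,0,0,0,0,0,0,0,0,0,0,0,0,0,0,0,0,0,0,0,0,0,0,0,0,0,0,0,0,0,0], claw=255)

```text
t: 3.65
tcp_pos: [0.6136, -0.1501, 0.0793]
ee_rot: [[-0.613, 0.79, -0.0], [0.79, 0.613, -0.0], [0.0, -0.0, -1.0]]
force: [-3.4, -2.3, 4.4]
width: 0.0031
finger_force: 59.7
```

```bash
python3 mv.py 0.6133 -0.151 0.079 37.8
```

```text
t 3.65 tcp [ 0.6136 -0.1501  0.0793] ybear 37.79 shift [-0.06 -0.08  0.03] turn -0.0 j [   3.9   22.5  -14.3    0.   -53.2 -146.2]
```

```bash
python3 - <<'E'
from station import vision
import cv2; from h import *
s=vision.camera("scene"); w=vision.camera("wrist")["image"]
u,v=map(int,proj(s,[.612,-.152,.09])); a=cv2.resize(s["image"][v-50:v+40,u-50:u+50],(400,360),interpolation=cv2.INTER_CUBIC)
b=cv2.resize(w[100:280,220:420],(400,360),interpolation=cv2.INTER_CUBIC)
cv2.imwrite("pics/g1.png",np.hstack([a,b]))
E
```

```text
(no output)
```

View pics/g1.png

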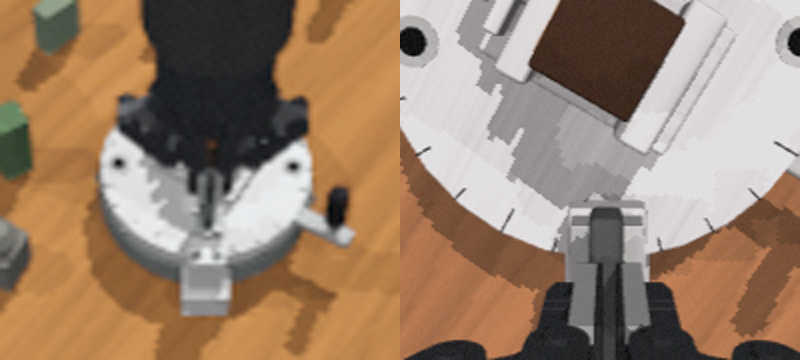

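The T bar sits between the two pads at about (605,230) in the right half, so the grasp holds. Lifting 13.5 mm now.

Request:
move_arm(plan=[0,0,-0.2,0,0,0,-0.4,0,0,0,-0.6,0,0,0,-0.8,0,0,0,-1.0,0,0,0,-1.2,0,0,0,-1.35,0,0,0,-1.35,0,0,0,-1.35,0,0,0,-1.35,0])

```text
t: 4.58
tcp_pos: [0.6137, -0.1498, 0.0926]
ee_rot: [[-0.613, 0.79, -0.0], [0.79, 0.613, 0.0], [0.0, -0.0, -1.0]]
force: [-1.0, -0.6, -0.3]
width: -0.0001
finger_force: 0.0
```

The fingers slipped off: width is now 0. Looking again.

```bash
python3 - <<'E'
from station import vision
import cv2,pickle; from h import *
s=vision.camera("scene"); wc=vision.camera("wrist"); w=wc["image"]; pickle.dump((s,wc),open("g2.pkl","wb"))
u,v=map(int,proj(s,[.612,-.152,.09])); a=cv2.resize(s["image"][v-35:v+25,u-30:u+30],(400,400),interpolation=cv2.INTER_CUBIC)
b=cv2.resize(w[180:280,280:380],(400,400),interpolation=cv2.INTER_CUBIC)
cv2.imwrite("pics/g2.png",np.hstack([a,b]))
P=cloud(wc)
for r in range(196,266,5): print(r,P[r,312:340:3,2].round(3))
E
```

```text
196 [0.052 0.053 0.053 0.053 0.052 0.053 0.053 0.054 0.053 0.052]
201 [0.06  0.061 0.101 0.1   0.101 0.102 0.097 0.06  0.061 0.06 ]
206 [0.07  0.102 0.104 0.104 0.104 0.104 0.103 0.071 0.07  0.071]
211 [0.072 0.102 0.105 0.103 0.105 0.103 0.103 0.072 0.072 0.072]
216 [0.073 0.103 0.103 0.106 0.105 0.105 0.102 0.071 0.073 0.073]
221 [0.074 0.102 0.104 0.105 0.105 0.104 0.104 0.072 0.072 0.072]
226 [0.072 0.102 0.105 0.105 0.105 0.105 0.103 0.074 0.073 0.073]
231 [0.072 0.102 0.104 0.105 0.104 0.104 0.103 0.072 0.072 0.072]
236 [0.127 0.128 0.127 0.128 0.128 0.127 0.127 0.126 0.127 0.061]
241 [0.132 0.132 0.134 0.133 0.134 0.133 0.134 0.133 0.134 0.124]
246 [0.138 0.139 0.138 0.138 0.139 0.139 0.139 0.139 0.138 0.139]
251 [0.143 0.144 0.143 0.145 0.144 0.143 0.144 0.144 0.144 0.144]
256 [0.149 0.148 0.148 0.149 0.149 0.149 0.149 0.149   nan 0.149]
261 [0.153 0.153 0.153 0.154 0.152 0.153 0.153 0.153 0.152 0.154]
```

View pics/g2.png

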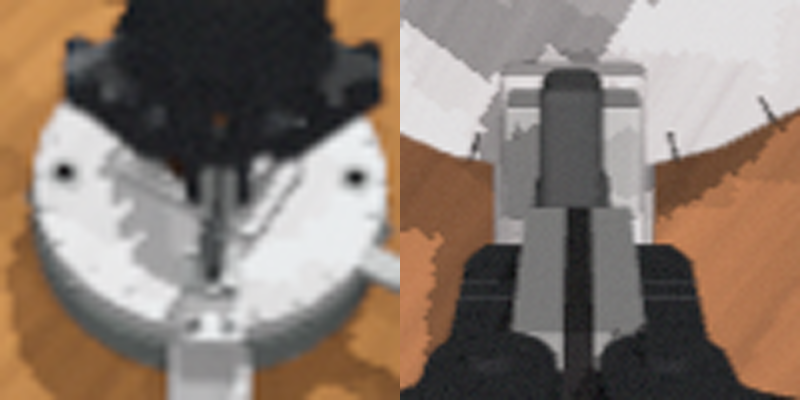

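```bash
python3 - <<'E'
import pickle; from h import *
s,c=pickle.load(open("g2.pkl","rb")); P=cloud(c)
import numpy as np
R=np.array([[-0.613,0.79,0],[0.79,0.613,0],[0,0,-1.]]); t=np.array([.6137,-.1498,.0926])
for r in (225,234,236,240,250,260,270):
    print(r,[((P[r,q]-t)@R*1000).round(0).tolist() for q in (316,320,327,334)])
# fingers in cloud: points higher than .108 near tool axis
Q=(P.reshape(-1,3)-t)@R*1000; m=(abs(Q[:,1])<20)&(Q[:,2]<-15)&(Q[:,2]>-60); print(Q[m].max(0),Q[m].min(0))
# w1 open fingers
c=pickle.load(open("w1.pkl","rb")); P=cloud(c); R1=np.array([[-0.612,0.791,0],[0.791,0.612,0],[0,0,-1.]]);t=np.array([.6114,-.1535,.2004])
for uv in((232,245),(222,245),(418,245),(430,245),(225,285)): print(uv,((P[uv[1],uv[0]]-t)@R1*1000).round(0))
E
```

```text
225 [[8.0, -4.0, -11.0], [8.0, -2.0, -11.0], [8.0, 2.0, -11.0], [-4.0, 7.0, 21.0]]
234 [[11.0, -4.0, -32.0], [11.0, -2.0, -32.0], [11.0, 2.0, -33.0], [11.0, 5.0, -33.0]]
236 [[11.0, -4.0, -35.0], [11.0, -2.0, -34.0], [11.0, 1.0, -35.0], [11.0, 5.0, -35.0]]
240 [[11.0, -4.0, -39.0], [11.0, -2.0, -40.0], [11.0, 1.0, -39.0], [11.0, 5.0, -39.0]]
250 [[11.0, -3.0, -50.0], [11.0, -2.0, -50.0], [11.0, 1.0, -51.0], [11.0, 4.0, -50.0]]
260 [[11.0, -3.0, -59.0], [10.0, -2.0, -59.0], [11.0, 1.0, -60.0], [11.0, 4.0, -59.0]]
270 [[12.0, -3.0, -70.0], [8.0, -2.0, -62.0], [8.0, 1.0, -63.0], [12.0, 4.0, -69.0]]
[ 11.69119924  13.96465835 -28.4162096 ] [  6.01267717 -13.33751593 -59.99391282]
(232, 245) [  9. -43. -41.]
(222, 245) [ 11. -45. -46.]
(418, 245) [ 10.  43. -43.]
(430, 245) [ 11.  48. -45.]
(225, 285) [ -3. -42. -55.]
```

```bash
python3 - <<'E'
import pickle; from h import *
d=pickle.load(open("c0.pkl","rb")); P=cloud(d["scene"]).reshape(-1,3)
R=np.array([[-.92988,-.36785,0],[-.36785,.92988,0],[0,0,-1.]]); Q=(P-[.2481,-.6272,.2063])@R*1000
m=(abs(Q[:,0])<40)&(abs(Q[:,1])<90)&(Q[:,2]<80)&(Q[:,2]>-250); q=Q[m]
print(m.sum(),np.sort(q[:,2])[-15:].round(0), q[q[:,2]>-60].round(0)[:12].tolist())
for lo in range(-120,20,10):
    k=q[(q[:,2]>=lo)&(q[:,2]<lo+10)]; print(lo,len(k),k[:,:2].min(0).round() if len(k) else "",k[:,:2].max(0).round() if len(k) else "")
E
```

```text
3010 [-41. -41. -41. -40. -40. -40. -39. -39. -39. -39. -38. -38. -37. -37.
 -37.] [[-8.0, 56.0, -59.0], [-8.0, 53.0, -59.0], [-6.0, 56.0, -55.0], [-7.0, 52.0, -56.0], [-8.0, 54.0, -54.0], [-9.0, 55.0, -53.0], [8.0, 43.0, -58.0], [5.0, 43.0, -59.0], [-12.0, 48.0, -60.0], [-8.0, 52.0, -52.0], [-9.0, 54.0, -50.0], [-8.0, 56.0, -47.0]]
-120 181 [-23. -72.] [12. 70.]
-110 249 [-20. -73.] [15. 72.]
-100 209 [-20. -74.] [13. 74.]
-90 184 [-17. -74.] [11. 74.]
-80 43 [-15. -59.] [-1. 64.]
-70 61 [-14. -56.] [10. 56.]
-60 72 [-14. -57.] [ 8. 56.]
-50 46 [-14. -56.] [10. 56.]
-40 10 [-11. -49.] [ 5. 48.]
-30 0  
-20 0  
-10 0  
0 0  
10 0
```

Both cameras put the finger ends about 26 mm behind the reported TCP when closed, and about 39 mm when open. So the first pinch only caught the bar's top edge. I'll open and go lower, with TCP z about 0.054 and real tips about 0.080.

Request:
move_arm(plan=[0,0,0,0,0,0,0,0,0,0,0,0,0,0,0,0,0,0,0,0,0,0,0,0,0,0,0,0,0,0,0,0,0,-0.05,1,0,0,-0.05,2,0,0,-0.05,3,0,0,-0.05,3.6,0,0,-0.05,3.85,0,0,-0.05,3.85,0,0,-0.05,3.85,0], claw=0)

```text
t: 5.93
tcp_pos: [0.6134, -0.1502, 0.054]
ee_rot: [[-0.613, 0.79, -0.0], [0.79, 0.613, -0.0], [0.0, -0.0, -1.0]]
force: [0.6, -0.2, -0.4]
width: 0.0851
finger_force: 0.0
```

Request:
move_arm(plan=[0,0,0,0,0,0,0,0,0,0,0,0,0,0,0,0,0,0,0,0,0,0,0,0,0,0,0,0,0,0,0,0,0,0,0,0,0,0,0,0,0,0,0,0,0,0,0,0], claw=255)

```text
t: 6.93
tcp_pos: [0.6133, -0.1503, 0.0544]
ee_rot: [[-0.613, 0.79, -0.0], [0.79, 0.613, -0.0], [-0.0, -0.0, -1.0]]
force: [-2.6, -0.8, 5.3]
width: 0.0078
finger_force: 59.1
```

Request:
move_arm(plan=[0,0,-0.2,0,0,0,-0.4,0,0,0,-0.6,0,0,0,-0.8,0,0,0,-1.0,0,0,0,-1.2,0,0,0,-1.35,0,0,0,-1.35,0,0,0,-1.35,0,0,0,-1.35,0])

```text
t: 7.77
tcp_pos: [0.613, -0.1502, 0.0674]
ee_rot: [[-0.613, 0.79, -0.001], [0.79, 0.613, 0.0], [0.0, -0.0, -1.0]]
force: [-0.5, -2.9, -9.1]
width: 0.0082
finger_force: 58.4
```

The spring reads 9 N, so the pin is up. Turning the grip anticlockwise by 0.95 rad (tool turn -0.95).

Request:
move_arm(plan=[0,0,0,-0.08,0,0,0,-0.16,0,0,0,-0.24,0,0,0,-0.32,0,0,0,-0.4,0,0,0,-0.48,0,0,0,-0.56,0,0,0,-0.64,0,0,0,-0.72,0,0,0,-0.8,0,0,0,-0.88,0,0,0,-0.95,0,0,0,-0.97,0,0,0,-0.97,0,0,0.1,-0.97,0,0,0.2,-0.97,0,0,0.2,-0.97])

```text
t: 9.18
tcp_pos: [0.6128, -0.1505, 0.0655]
ee_rot: [[-0.998, -0.057, -0.001], [-0.057, 0.998, -0.0], [0.001, -0.0, -1.0]]
force: [-1.1, -4.7, -7.9]
width: 0.0082
finger_force: 58.6
```

Request:
move_arm(plan=[0,0,0.05,0,0,0,0.05,0,0,0,0.05,0,0,0,0.05,0,0,0,0.05,0,0,0,0.05,0,0,0,0.05,0,0,0,0.05,0,0,0,0,0,0,0,-2,0,0,0,-4,0,0,0,-6,0,0,0,-8,0,0,0,-10,0,0,0,-10,0,0,0,-10,0], claw=0)

```text
t: 10.52
tcp_pos: [0.6141, -0.1501, 0.1672]
ee_rot: [[-0.998, -0.059, 0.003], [-0.059, 0.998, 0.0], [-0.003, -0.0, -1.0]]
force: [0.2, -0.1, -1.8]
width: 0.0855
finger_force: 0.0
```

```bash
python3 - <<'E'
from station import vision
import pickle; from h import *
c=vision.camera("wrist"); P=cloud(c); pickle.dump(c,open("w3.pkl","wb"))
k=(P[...,2]>.095)&(P[...,2]<.13)&(np.hypot(P[...,0]-.613,P[...,1]+.151)<.03)
q=P[k]; print(k.sum(),np.median(q[:,2]),cv2.minAreaRect((q[:,:2]*1000).astype(np.float32)))
cv2.imwrite("pics/w3.png",c["image"])
# lever post
g=c["image"].max(-1); k=(P[...,2]>.075)&(P[...,2]<.095)&(g<70)&(np.hypot(P[...,0]-.5735,P[...,1]+.1)<.13)&(np.hypot(P[...,0]-.5735,P[...,1]+.1)>.085)
print(k.sum(),P[k].mean(0) if k.any() else 0)
b=np.radians(7.8); print("lever exp",.5735+.106*np.cos(b),-.1+.106*np.sin(b))
E
python3 mv.py .6785 -.0856 .166 97.8
```

```text
664 0.1144873924865655 ((613.0933227539062, -150.60279846191406), (43.87239456176758, 10.824637413024902), 4.2642693519592285)
270 [ 0.67600314 -0.08645816  0.08569764]
lever exp 0.678519271089973 -0.08561414932196375
t 10.5667 tcp [ 0.6133 -0.15    0.1658] ybear 93.36 shift [-6.88  6.05 -0.01] turn -0.077 j [  3.9  18.1  -8.5  -0.  -63.4 -90.6]
```

View pics/w3.png

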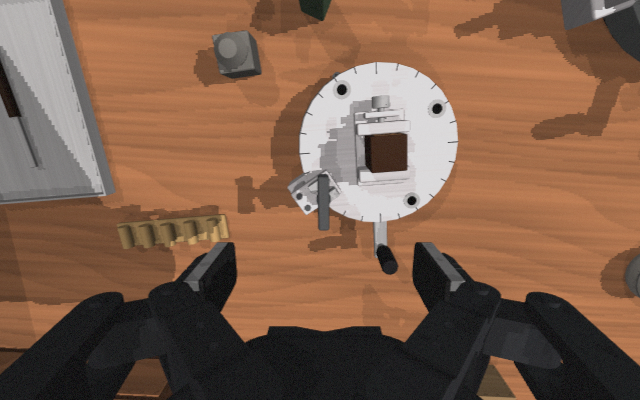

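The pin is parked: bar top at 0.1145 m (up 11 mm), turned about 0.98 rad. The table is still unturned, with the lever post at (388,260). Going to the lever now.

Request:
move_arm(plan=[-3.4,3.0,0,-0.04,-6.9,6.0,0,-0.077,-6.9,6.0,0,-0.077,-6.9,6.0,0,-0.077,-6.9,6.0,3,-0.077,-6.9,6.0,6,-0.077,-6.9,6.0,9,-0.077,-6.9,6.0,11,-0.077,-6.9,6.0,12.5,-0.077,-6.9,6.0,13,-0.077,-6.9,6.0,13,-0.077,-6.9,6.0,13,-0.077])

```text
t: 11.57
tcp_pos: [0.6787, -0.0866, 0.0359]
ee_rot: [[-0.991, -0.135, -0.0], [-0.135, 0.991, -0.0], [0.0, -0.0, -1.0]]
force: [0.0, -0.2, 1.1]
width: 0.0855
finger_force: 0.0
```

```bash
python3 mv.py .6785 -.0856 .036 97.8
```

```text
t 11.5667 tcp [ 0.6787 -0.0866  0.0359] ybear 97.78 shift [ 0.    0.1  -0.01] turn -0.0 j [  9.   29.4  -9.3   0.  -51.3 -91.3]
```

Request:
move_arm(plan=[0,0,0,0,0,0,0,0,0,0,0,0,0,0,0,0,0,0,0,0,0,0,0,0,0,0,0,0,0,0,0,0,0,0,0,0,0,0,0,0,0,0,0,0], claw=255)

```text
t: 12.48
tcp_pos: [0.6789, -0.0862, 0.0362]
ee_rot: [[-0.991, -0.136, 0.001], [-0.136, 0.991, -0.0], [-0.0, -0.0, -1.0]]
force: [-1.9, 1.2, 5.5]
width: 0.0142
finger_force: 58.4
```

```bash
cat > arc.py <<'E'
# rows for swinging the tool about the axis from the present pose, to post-angle targets (deg, table)
import sys; from station import arm; import numpy as np
s=arm.observe(); R=s["ee_rot"]; p=s["tcp_pos"]; C=np.array([.5735,-.1,p[2]])
print("t",s["t"],"now r",np.hypot(*(p-C)[:2]).round(4),"angle",(np.degrees(np.arctan2(*(p-C)[[1,0]]))-7.8).round(2),"w",s["width"].round(4),"j",s["joints"].round(0))
print("ybear",np.degrees(np.arctan2(R[1,1],R[0,1])))
a0=0 if len(sys.argv)<5 else float(sys.argv[4])
st,en,n=float(sys.argv[1]),float(sys.argv[2]),int(sys.argv[3]); out=[]
now=np.degrees(np.arctan2(*(p-C)[[1,0]]))-7.8; r=np.hypot(*(p-C)[:2])
for a in np.linspace(st,en,n):
    b=np.radians(a+7.8); q=C+r*np.array([np.cos(b),np.sin(b),0]); sh=R.T@(q-p)*100
    out.append([round(sh[0],1),round(sh[1],1),0,round(-np.radians(a-now),2)])
print(out)
E
python3 arc.py 5 90 17
```

```text
Traceback (most recent call last):
  File "arc.py", line 4, in <module>
    print("t",s["t"],"now r",np.hypot(*(p-C)[:2]).round(4),"angle",(np.degrees(np.arctan2(*(p-C)[[1,0]]))-7.8).round(2),"w",s["width"].round(4),"j",s["joints"].round(0))
                                                                                                                            ^^^^^^^^^^^^^^^^
AttributeError: 'float' object has no attribute 'round'
```

```bash
sed -i 's/s\["width"\].round(4)/s["width"]/' arc.py; python3 arc.py 5 90 18
```

```text
t 12.4833 now r 0.1063 angle -0.34 w 0.014172072114439146 j [  9.  29.  -9.   0. -51. -91.]
ybear 97.78839578335305
[[np.float64(0.0), np.float64(1.0), 0, np.float64(-0.09)], [np.float64(0.2), np.float64(1.9), 0, np.float64(-0.18)], [np.float64(0.4), np.float64(2.8), 0, np.float64(-0.27)], [np.float64(0.6), np.float64(3.7), 0, np.float64(-0.36)], [np.float64(1.0), np.float64(4.6), 0, np.float64(-0.44)], [np.float64(1.4), np.float64(5.4), 0, np.float64(-0.53)], [np.float64(1.9), np.float64(6.2), 0, np.float64(-0.62)], [np.float64(2.5), np.float64(6.9), 0, np.float64(-0.7)], [np.float64(3.1), np.float64(7.6), 0, np.float64(-0.79)], [np.float64(3.8), np.float64(8.2), 0, np.float64(-0.88)], [np.float64(4.5), np.float64(8.8), 0, np.float64(-0.97)], [np.float64(5.3), np.float64(9.3), 0, np.float64(-1.05)], [np.float64(6.1), np.float64(9.7), 0, np.float64(-1.14)], [np.float64(7.0), np.float64(10.1), 0, np.float64(-1.23)], [np.float64(7.9), np.float64(10.3), 0, np.float64(-1.31)], [np.float64(8.8), np.float64(10.5), 0, np.float64(-1.4)], [np.float64(9.7), np.float64(10.7), 0, np.float64(-1.49)], [np.float64(10.6), np.float64(10.7), 0, np.float64(-1.58)]]
```

Request:
move_arm(plan=[0,1.0,0,-0.09,0.2,1.9,0,-0.18,0.4,2.8,0,-0.27,0.6,3.7,0,-0.36,1.0,4.6,0,-0.44,1.4,5.4,0,-0.53,1.9,6.2,0,-0.62,2.5,6.9,0,-0.7,3.1,7.6,0,-0.79,3.8,8.2,0,-0.88,4.5,8.8,0,-0.97,5.3,9.3,0,-1.05,6.1,9.7,0,-1.14,7.0,10.1,0,-1.23,7.9,10.3,0,-1.31,8.8,10.5,0,-1.4,9.7,10.6,0,-1.49,10.6,10.6,0,-1.57,10.6,10.6,0,-1.57,10.6,10.6,0,-1.57])

```text
t: 14.15
tcp_pos: [0.5597, 0.0053, 0.0362]
ee_rot: [[0.135, -0.991, 0.001], [-0.991, -0.135, 0.001], [-0.001, -0.002, -1.0]]
force: [-0.5, 5.8, 3.6]
width: 0.0143
finger_force: 58.7
```

```bash
python3 arc.py 90 90 1; python3 - <<'E'
from station import vision
import pickle; from h import *
d={n:vision.camera(n) for n in("wrist","top","scene")}; pickle.dump(d,open("d4.pkl","wb"))
E=lambda im,s:im
c=d["wrist"]; a=np.deg2rad(7.8+np.array([30,120,210,-60]))
for n in d: print(n,[np.round(proj(d[n],[.5735+.065*np.cos(x),-.1+.065*np.sin(x),.042]),1).tolist() for x in a])
cv2.imwrite("pics/w4.png",c["image"])
E
```

```text
t 14.15 now r 0.1062 angle 89.66 w 0.014341311477542416 j [ 21.  20. -26.  -0. -44. -13.]
ybear -172.2608638316513
[[np.float64(-0.0), np.float64(0.1), 0, np.float64(-0.01)]]
wrist [[217.6, 102.5], [385.5, 148.4], [447.3, -45.2], [252.2, -108.3]]
top [[340.9, 156.8], [337.7, 183.7], [365.3, 187.0], [368.3, 160.0]]
scene [[349.0, 237.3], [327.0, 219.4], [305.0, 236.6], [326.9, 255.8]]
```

View pics/w4.png

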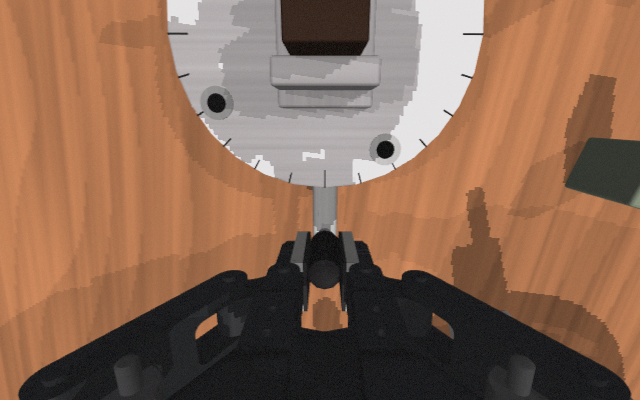

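The lever is held and the table is round. Holes show at (217,103) and (385,149) against (217.6,102.5) and (385.5,148.4) predicted for 90°. Measuring the angle precisely.

```bash
python3 - <<'E'
import pickle; from h import *
c=pickle.load(open("d4.pkl","rb"))["wrist"]; g=c["image"].mean(-1); C=np.array([.5735,-.1]); q=[]
for u0,v0 in((217,103),(385,149)):
    m=g[v0-14:v0+15,u0-14:u0+15]<35; yy,xx=np.nonzero(m); p=ray(c,u0-14+xx.mean(),v0-14+yy.mean(),.042)[:2]; q.append(p)
    print(u0-14+xx.mean(),v0-14+yy.mean(),m.sum(),p,np.hypot(*(p-C)),np.degrees(np.arctan2(*(p-C)[::-1]))-7.8)
v=q[1]-q[0]; print("chord",np.hypot(*v),"angle dev",np.degrees(np.arctan2(v[1],v[0]))-7.8-165)
E
```

```text
215.9262295081967 102.6639344262295 244 [ 0.62573511 -0.05993864] 0.0658287102986172 29.686157556693036
384.74881516587675 149.35071090047393 211 [ 0.53395739 -0.04807857] 0.06526448380327247 119.49237285950062
chord 0.0925408581629455 angle dev -0.1632992234727908
```

The table is at about 89.7°, well inside the 2 mm (1.8°) capture. Releasing the lever and rising.

Request:
move_arm(plan=[0,0,0,0,0,0,0,0,0,0,0,0,0,0,0,0,0,0,0,0,0,0,0,0,0,0,0,0,0,0,0,0,0,0,-2,0,0,0,-5,0,0,0,-8,0,0,0,-11,0,0,0,-13,0,0,0,-13,0,0,0,-13,0,0,0,-13,0], claw=0)

```text
t: 15.63
tcp_pos: [0.5588, 0.0044, 0.1652]
ee_rot: [[0.134, -0.991, -0.001], [-0.991, -0.134, 0.0], [-0.0, 0.001, -1.0]]
force: [0.1, -0.1, -0.2]
width: 0.0856
finger_force: 0.0
```

```bash
python3 mv.py .6132 -.1505 .166 93.8; python3 - <<'E'
from station import vision
import pickle; from h import *
c=vision.camera("wrist"); g=c["image"].mean(-1); q=[]
for b in(30,120):
    x=np.radians(b+7.8); u0,v0=map(lambda t:int(round(t)),proj(c,[.5735+.065*np.cos(x),-.1+.065*np.sin(x),.042]))
    m=g[v0-9:v0+10,u0-9:u0+10]<60; yy,xx=np.nonzero(m); q.append(ray(c,u0-9+xx.mean(),v0-9+yy.mean(),.042)[:2]); print(u0,v0,m.sum())
v=q[1]-q[0]; print(q,np.hypot(*v),np.degrees(np.arctan2(v[1],v[0]))-172.8)
E
```

```text
t 15.6333 tcp [0.5588 0.0044 0.1652] ybear -172.28 shift [16.08 -3.31 -0.09] turn 1.639 j [ 20.5  11.5 -17.6  -0.  -60.9 -12.8]
264 110 67
358 136 64
[array([ 0.62590862, -0.05996051]), array([ 0.53438891, -0.04794484])] 0.09230510741721637 -0.27961391254487467
```

Request:
move_arm(plan=[4,-1,0,0.3,8,-1.6,0,0.6,12,-2.5,0,0.9,16.1,-3.3,0,1.2,16.1,-3.3,0,1.639,16.1,-3.3,0,1.639,16.1,-3.3,0,1.639,16.1,-3.3,0,1.639,16.1,-3.3,0,1.639,16.1,-3.3,0,1.639,16.1,-3.3,0,1.639,16.1,-3.3,0,1.639,16.1,-3.3,0,1.639,16.1,-3.3,0,1.639,16.1,-3.3,0,1.639,16.1,-3.3,0,1.639,16.1,-3.3,0,1.639])

```text
t: 17.1
tcp_pos: [0.6135, -0.1506, 0.1652]
ee_rot: [[-0.998, -0.07, -0.001], [-0.07, 0.998, -0.0], [0.001, 0.0, -1.0]]
force: [-0.4, -0.7, -0.8]
width: 0.0854
finger_force: 0.0
```

```bash
python3 mv.py .6132 -.1505 .065 93.8; python3 - <<'E'
from station import vision
from h import *
c=vision.camera("wrist"); P=cloud(c)
k=(P[...,2]>.095)&(P[...,2]<.13)&(np.hypot(P[...,0]-.613,P[...,1]+.151)<.03)
q=P[k]; print(k.sum(),np.median(q[:,2]),cv2.minAreaRect((q[:,:2]*1000).astype(np.float32)))
E
```

```text
t 17.1 tcp [ 0.6135 -0.1506  0.1652] ybear 93.99 shift [2.000e-02 1.000e-02 1.002e+01] turn 0.003 j [  3.9  18.2  -8.4  -0.  -63.4 -89.9]
661 0.1144841179406097 ((613.4143676757812, -150.63363647460938), (44.32695770263672, 11.527636528015137), 5.03334379196167)
```

Still parked and aligned. Lowering onto the T and gripping.

Request:
move_arm(plan=[0,0,3,0,0,0,6,0,0,0,8,0,0,0,9.5,0,0,0,10,0,0,0,10,0,0,0,10,0])

```text
t: 17.73
tcp_pos: [0.6142, -0.1507, 0.0663]
ee_rot: [[-0.998, -0.068, 0.001], [-0.068, 0.998, -0.0], [-0.0, -0.0, -1.0]]
force: [0.8, -0.2, 0.3]
width: 0.0854
finger_force: 0.0
```

Request:
move_arm(plan=[0,0,0,0,0,0,0,0,0,0,0,0,0,0,0,0,0,0,0,0,0,0,0,0,0,0,0,0,0,0,0,0,0,0,0,0,0,0,0,0,0,0,0,0,0,0,0,0], claw=255)

```text
t: 18.73
tcp_pos: [0.6139, -0.1508, 0.066]
ee_rot: [[-0.998, -0.067, 0.0], [-0.067, 0.998, -0.0], [-0.0, -0.0, -1.0]]
force: [-0.9, -3.6, 3.6]
width: 0.0077
finger_force: 59.0
```

Request:
move_arm(plan=[0,0,-0.1,0.08,0,0,-0.1,0.16,0,0,-0.1,0.24,0,0,-0.1,0.32,0,0,-0.1,0.4,0,0,-0.1,0.48,0,0,-0.1,0.56,0,0,-0.1,0.64,0,0,-0.1,0.72,0,0,-0.1,0.8,0,0,-0.1,0.88,0,0,-0.1,0.96,0,0,-0.1,0.98,0,0,-0.1,0.98,0,0,-0.1,0.98])

```text
t: 19.98
tcp_pos: [0.6133, -0.1508, 0.065]
ee_rot: [[-0.611, 0.792, -0.001], [0.792, 0.611, 0.0], [0.001, -0.001, -1.0]]
force: [3.4, -4.2, -7.9]
width: 0.0079
finger_force: 58.4
```

Request:
move_arm(plan=[0,0,0.2,0,0,0,0.4,0,0,0,0.6,0,0,0,0.8,0,0,0,1.0,0,0,0,1.1,0,0,0,1.2,0,0,0,1.2,0,0,0,1.2,0])

```text
t: 20.73
tcp_pos: [0.6139, -0.1509, 0.0557]
ee_rot: [[-0.611, 0.791, 0.001], [0.791, 0.611, -0.0], [-0.001, 0.0, -1.0]]
force: [-2.2, -3.3, 4.6]
width: 0.0083
finger_force: 60.4
```

Request:
move_arm(plan=[0,0,0,0,0,0,0,0,0,0,0,0,0,0,0,0,0,0,0,0,0,0,0,0,0,0,0,0,0,0,0,0,0,0,-2,0,0,0,-5,0,0,0,-8,0,0,0,-11,0,0,0,-13,0,0,0,-13,0,0,0,-13,0], claw=0)

```text
t: 21.98
tcp_pos: [0.6144, -0.1506, 0.1862]
ee_rot: [[-0.611, 0.792, 0.003], [0.792, 0.611, 0.0], [-0.002, 0.003, -1.0]]
force: [-0.6, 0.6, -0.4]
width: 0.0853
finger_force: 0.0
```

```bash
python3 - <<'E'
from station import vision
from h import *
c=vision.camera("wrist"); P=cloud(c); g=c["image"].mean(-1); cv2.imwrite("pics/w5.png",c["image"])
k=(P[...,2]>.09)&(P[...,2]<.13)&(np.hypot(P[...,0]-.613,P[...,1]+.151)<.03)
q=P[k]; print(k.sum(),np.median(q[:,2]),cv2.minAreaRect((q[:,:2]*1000).astype(np.float32)))
H=[]
for b in(30,120,210):
    x=np.radians(b+7.8); u0,v0=map(lambda t:int(round(t)),proj(c,[.5735+.065*np.cos(x),-.1+.065*np.sin(x),.042]))
    if not 9<v0<390: print("out",b); continue
    m=g[v0-9:v0+10,u0-9:u0+10]<70; yy,xx=np.nonzero(m); H.append(ray(c,u0-9+xx.mean(),v0-9+yy.mean(),.042)[:2]); print(b,u0,v0,m.sum())
if len(H)==3: v=H[2]-H[0]; print(np.hypot(*v),"dev deg",(np.degrees(np.arctan2(v[1],v[0]))-(7.8+210)+180)%360-180)
E
```

```text
542 0.10393772730172429 ((613.5728149414062, -150.27145385742188), (11.024113655090332, 43.22647476196289), 37.35688400268555)
30 386 118 60
120 322 49 72
210 258 119 59
0.13042373613104208 dev deg -0.3622522276006066
```

View pics/w5.png

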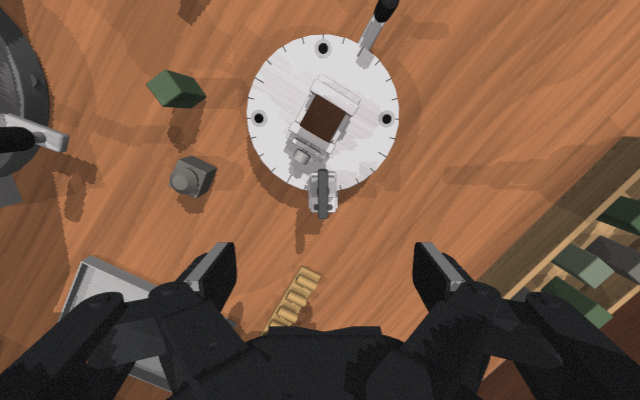

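The pin is home (bar top 0.1039 m against 0.1145 m parked), the T is back in line, and the table is within about 0.4° of 90°. The lever is at (383,10) and the bystanders are unmoved. Handing in.

```bash
python3 -c "
from station import finish_job
print(finish_job())"
```

```text
the job is handed in; nothing more can be done
None
```

The job is handed in, with no verdict returned: the last wrist view put the table within about 0.4° of the next hole, the pin home, the T grip turned back and nothing touched, and no bystander in that view looked moved.

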